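Load film magazines into the sloping feed rail

ROBOT

A 7-joint arm with a two-finger parallel gripper is mounted at the origin on the work surface. World frame = base frame: x ahead of the robot, y to its left, z up, the work surface at z = 0. Lengths are in m, angles in rad, forces in N, time in s.
With the tool pointing down it reaches from about 0.4 to 0.875 m from the base axis. Payload 6.5 kg.
Tool frame: the origin (TCP) lies midway between the tips of the shut fingers; the grasp point (between the pads) lies 19 mm behind it; z points along the fingers, y is the line along which they close (so a half turn about z gives the same grasp; the last joint's range is limited). The gripper opens to 85 mm and grips with 20 to 120 N. Pads are 22 mm wide; open, the fingers measure 114 mm over their backs; the gripper's body (76 mm by 85 mm) begins 54 mm behind the grasp point. The pads swing forward as they close: fully open they stand 13 mm farther back than shut.
Start: joints at [1.044, 0.536, -0.004, 1.538, 0.003, 1.067, -0.071], TCP at [0.289, -0.582, 0.231] pointing down, gripper open.
Joint ranges: [-2.7, 2.7], [-0.37, 2.16], [-1.27, 1.26], [0.24, 2.4], [-1.31, 4.45], [0.19, 1.91], [-2.76, 2.76]. Speed limits (rad/s): [2.39, 2.39, 3.14, 3.14, 3.14, 3.14, 3.14].

INTERFACE

Orientations are given as a rotation vector (axis times angle).
In Python, from cell import manip gives the robot as it stands. The module is installed in compiled form; this text tells all that it offers.
- The arm moves only by the tool apply_moves, never from a script. Its argument "targets" is a list of rows, each a list of 3 entries, a list of its own where there are three numbers: the closure, from 0 (fully open) to 1 (shut), then the shift along the world's x, y, z in mm, then the turn, a rotation vector about the world's x, y, z in rad. A call has 1 to 10 rows; each row shifts and turns the commanded pose from where the row before left it; what a row does not reach is not made up. A row lasts 1/10 s, in which the tool goes at most 50 mm and 8.59 degrees, less where a joint would pass 70% of its speed; a pose out of reach is approached as far as the arm can. A call with a gripper value outside its range is refused whole. The fingers move at their own pace and stop on an object; "squeeze" is the grip in N (left out, the last holds). Time passes only in rows, so rows that do not move let the fingers close. It gives the time, the measured TCP pose, the force, the opening and the grip force at its end, in the units of the state.
- manip.get_obs(): the state, without advancing time (a new reading comes with each control period).
- manip.grab_frame(name): name is "side" or "top" or "wrist"; returns a dict with "img" (480x640x3 uint8, red, green, blue), "K" (3x3 intrinsics, pixels), "rvec" (rotation vector, rad) and "tvec" (3), from world to camera coordinates, as OpenCV has them; the wrist camera has in their place "tool_from_camera" (4x4, takes a point from camera to tool coordinates, whose origin is the TCP and whose axes are the flange's). Camera axes: x right, y down, z forward; pixel columns grow to the right and rows downward; lengths in m; the calibration is good to about 2 mm. A picture is of the moment at which its call begins: read the wrist's pose just before it. There is no depth.
- manip.finish_job(): hands the job in; it is judged then, once.
The state is a dict: "clock": time; "joints": joint angles; "qvel": joint speeds; "effort": joint torques, N m; "tool_pos": TCP position; "ee_rot": TCP orientation; "contact_force": force on the tool from outside, world axes, zero at the start; "moment": the same for the moment, N m; "width": finger opening in m; "grasp_force": force on a finger pad.
Only numpy, scipy, OpenCV 4.12 (cv2) and the standard library are available. Lean on these libraries where they do the work, as an engineer would, in place of code of your own. Each camera call takes 0.05 s, during which the arm holds its last target. There are 200 camera calls.

TASK

Load both narrow film magazines into the sloping feed rail, rounded nose first: start each one at the raised open end and slide it down under the rail's lips until it is fully home, the first against the end stop and the other close up behind it, in either order. Let go of them there. The wide magazine does not belong in this rail: leave it and everything else on the counter where it is.

Things in the scene. Friction and masses are not known exactly. Their poses are not given: they have to be found in the camera images.
- mag_a: narrow film magazine, flat on the counter: black case 90 long x 56 wide x 12 thick (mm); nose (own +x) a half-round of radius 28, tail (-x) square. On top a centred, upright bare-metal finger grip 40 long (own x) x 14 thick (own y), from 12 to 68 above the underside. About 0.14 kg. Origin: centre of the underside; z up. mag_a and mag_b are identical.
- mag_b: narrow film magazine, flat on the counter: black case 90 long x 56 wide x 12 thick (mm); nose (own +x) a half-round of radius 28, tail (-x) square. On top a centred, upright bare-metal finger grip 40 long (own x) x 14 thick (own y), from 12 to 68 above the underside. About 0.14 kg. Origin: centre of the underside; z up. mag_a and mag_b are identical.
- mag_a_nose (a point): tip of mag_a's rounded nose, at underside level, 45 mm from its origin along its +x.
- mag_b_nose (a point): tip of mag_b's rounded nose, at underside level, 45 mm from its origin along its +x.
- mag_wide: wide film magazine of the same pattern (half-round nose, same finger grip) but 100 long x 78 wide x 12 thick: too wide for the rail. To be left alone. Origin: centre of the underside.
- channel: metal channel (dark floor, pale walls and lips) of the feed rail, fixed on a dark wood stand, sloping down 18 degrees. Origin: on the floor's centre line at the inner face of the end stop (24 high), its lowest point, 30 mm above the counter; +x points downhill to the stop, y across, z square to the floor. Floor from x = -282 to 0. Friction tends to hold a magazine: push it home.
- channel_lips (a point): centre of the floor where the level lips begin, x = -180 of the channel. From here to the stop the channel is 61 wide inside, with two inward lips, underside 16 and top 20 above the floor, leaving a 35 wide slot in the middle for the finger grips. Uphill, to x = -198, the lip ends turn up as a lead-in, at most 25 above the floor.
- channel_apron (a point): centre of the floor of the open apron at the raised end, x = -235 of the channel. The apron has no lips from x = -282 to -198; its 12 high side walls funnel from about 80 apart at the raised end to 61 at x = -190. A magazine can be laid here and slid in.
- meter: chrome light meter lying on the counter, 95 x 58 x 30 high; bystander. Origin: centre of the underside.
- beaker: glass measuring beaker, 72 across, 100 high; bystander. Origin: centre of the underside.
- brush: negative brush lying on the counter with a round brass handle, about 155 long, 22 high; bystander. Origin: under the middle of the handle.
Things that resemble listed ones, but are neither listed nor needed, are in the scene too. Leave any yellow look-alike of the mag_b alone. Leave any blue or green look-alike of the mag_a alone.

How it is judged:
By the outcome, as a careful person would: the job done as asked, in the order asked, and still so for the second after the job is handed in, with the robot touching nothing.
It also fails if it takes over 69 s, if anything falls off the work surface, if the arm or the gripper's body presses on something with over 40 N, if the wrist force passes 120 N, or if a joint passes its speed limit or range.

## Working session

There is one attempt and no reset: what is moved stays moved. The work goes in short steps, Python scripts to look and compute and a tool call to move; the robot and the scene stay as the last step left them, time stands still between calls to the robot, and variables do not carry over. Pictures are saved under pics/ and viewed, at most 10 in all, crops included, and the job is handed in when it is done.

Besides the shell and the picture viewer there is one more tool, called as a command line: name --argument value ..., lists and objects as JSON in quotes. apply_moves: Moves the arm, as the interface text tells. Its arguments: {"type":"object","properties":{"targets":{"type":"array","items":{"type":"array"}},"squeeze":{"type":"number"}},"required":["targets"]}

```bash
mkdir -p pics; python3 - <<'E'
from cell import manip
import cv2,numpy as np,pickle
o=manip.get_obs();print({k:np.round(v,3) for k,v in o.items()})
for n in("top","side"):
    f=manip.grab_frame(n);pickle.dump(f,open(f"{n}.pkl","wb"));cv2.imwrite(f"pics/{n}0.png",f["img"][:,:,::-1]);print(f["K"],f["rvec"],f["tvec"])
E
```

```text
{'clock': np.float64(0.0), 'joints': array([ 1.044,  0.537, -0.004,  1.539,  0.003,  1.067, -0.071]), 'qvel': array([-0.   ,  0.001, -0.001,  0.001, -0.   , -0.001, -0.   ]), 'effort': array([ 0.0000e+00, -5.8342e+01,  1.0480e+00, -2.5911e+01,  1.2000e-02,
        9.0000e-03, -0.0000e+00]), 'tool_pos': array([ 0.289, -0.582,  0.23 ]), 'ee_rot': array([-3.057e+00, -7.170e-01,  1.000e-03]), 'contact_force': array([-0.593,  0.441, -0.05 ]), 'moment': array([-0.006,  0.011,  0.006]), 'grasp_force': np.float64(0.0), 'width': np.float64(0.086)}
[[553.14241402   0.         315.41922347]
 [  0.         553.14241402 231.55449446]
 [  0.           0.           1.        ]] [ 2.19297318 -2.16653021  0.09217201] [-0.05931287  0.58953391  1.23428769]
[[573.69808853   0.         331.22314779]
 [  0.         573.69808853 233.01380448]
 [  0.           0.           1.        ]] [ 0.39410206 -2.80641507  1.06864974] [0.57629529 0.22272897 1.18857576]
```

View pics/top0.png

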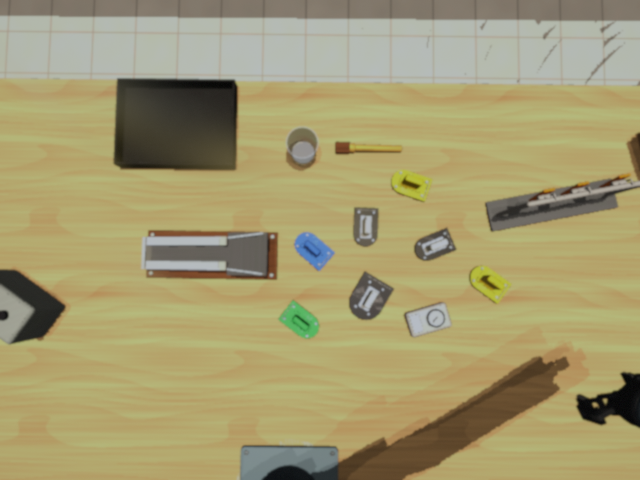

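View pics/side0.png

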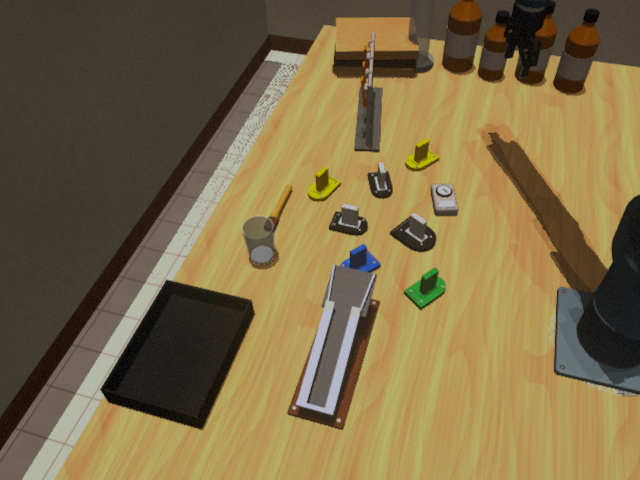

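Top view: the rail runs from its apron at (270,254) to its stop at (147,253). The narrow black magazines are at (366,226), nose down, and (434,245), nose left. The wide one is at (369,297). The side view agrees.

```bash
cat > h.py <<'E'
import cv2,numpy as np,pickle
def ray(f,uv,z,R=None,t=None):
    uv=np.asarray(uv,float).reshape(-1,2)
    R=cv2.Rodrigues(f["rvec"])[0];t=np.asarray(f["tvec"]).ravel()
    d=(np.c_[uv,np.ones(len(uv))]@np.linalg.inv(f["K"]).T)@R
    c=-R.T@t
    return c+d*((z-c[2])/d[:,2])[:,None]
def proj(f,P): return cv2.projectPoints(np.asarray(P,float).reshape(-1,3),f["rvec"],f["tvec"],f["K"],None)[0][:,0]
E
python3 - <<'E'
from h import *
f=pickle.load(open("top.pkl","rb"));img=f["img"]
hsv=cv2.cvtColor(img,cv2.COLOR_RGB2HSV)
m=(((hsv[...,2]<110)|(hsv[...,1]<60))*255).astype(np.uint8)
m=cv2.morphologyEx(m,cv2.MORPH_CLOSE,np.ones((3,3)))
cs,_=cv2.findContours(m,cv2.RETR_EXTERNAL,cv2.CHAIN_APPROX_NONE)
for c in cs:
    a=cv2.contourArea(c)
    if a<200 or a>8000: continue
    M=cv2.moments(c);u,v=M["m10"]/a,M["m01"]/a
    if not(120<u<470 and 190<v<330):continue
    P=ray(f,c[:,0],.012)[:,:2]*1000
    r=cv2.minAreaRect(P.astype(np.float32))
    b=cv2.boxPoints(r); print(round(u),round(v),a,np.round(r[0]),np.round(r[1]),round(r[2],1),"area cen",np.round(ray(f,[u,v],.012)*1000))
# rail stand corners etc
for n,uv,z in(("apron end pts",[(270,233),(270,277)],0.117),("stand",[(147,277),(277,277),(277,233),(150,231)],.0)):
    print(n,np.round(ray(f,uv,z)*1000))
c=np.vstack([cv2.resize(img[215:290,130:290],None,fx=5,fy=5,interpolation=3)[:300*2],])
d=cv2.resize(img[195:275,330:490],None,fx=5,fy=5,interpolation=3)
o=np.vstack([c[:300*1+75],d])[:775]
o=cv2.resize(o,None,fx=.75,fy=.75); print(o.shape)
cv2.imwrite("pics/crop.png",o[:,:,::-1])
E
```

```text
428 319 1008.0 [ 395. -310.] [57. 97.] 16.4 area cen [[ 395. -310.   12.]]
369 297 1216.5 [ 440. -173.] [75. 96.] 59.7 area cen [[ 443. -175.   12.]]
211 254 5009.0 [539. 194.] [307. 105.] 88.7 area cen [[537. 187.  12.]]
313 249 938.0 [552. -45.] [93. 60.] 49.7 area cen [[550. -47.  12.]]
434 245 767.0 [ 562. -322.] [53. 88.] 22.3 area cen [[ 563. -325.   12.]]
365 226 715.5 [ 604. -167.] [52. 85.] 87.0 area cen [[ 606. -167.   12.]]
apron end pts [[578.  44. 117.]
 [486.  42. 117.]]
stand [[482. 334.   0.]
 [486.  35.   0.]
 [588.  37.   0.]
 [589. 331.   0.]]
(581, 600, 3)
```

View pics/crop.png

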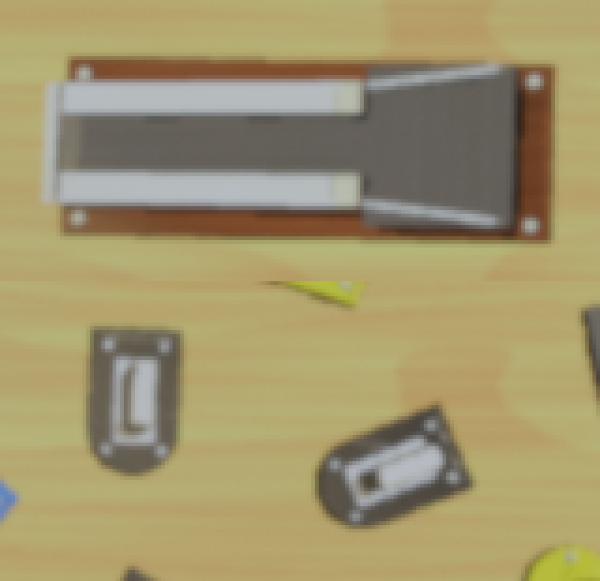

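The crop shows the rail slot's centre line at v≈253.4. Mag B's nose points left and slightly down, and mag A's nose points straight down. I'll go above B (562,-322), with the tool's y turning to about 22°.

apply_moves --targets '[[0.3,[27,26,-5],[0,0,0.149]],[0.3,[27,26,-5],[0,0,0.149]],[0.3,[27,26,-5],[0,0,0.149]],[0.3,[27,26,-5],[0,0,0.149]],[0.3,[27,26,-5],[0,0,0.149]],[0.3,[27,26,-5],[0,0,0.149]],[0.3,[27,26,-5],[0,0,0.149]],[0.3,[27,26,-5],[0,0,0.149]],[0.3,[27,26,-5],[0,0,0.149]],[0.3,[30,26,-5],[0,0,0.149]]]' --squeeze 30

```text
clock: 1.1
tool_pos: [0.5623, -0.3213, 0.1807]
ee_rot: [-1.754, -2.605, 0.001]
contact_force: [0.8, -0.5, -0.5]
width: 0.0596
grasp_force: 0.0
```

```bash
cat >> h.py <<'E'
from scipy.spatial.transform import Rotation as Rn
def wframe(manip,name=None):
    o=manip.get_obs();f=manip.grab_frame("wrist")
    T=np.eye(4);T[:3,:3]=Rn.from_rotvec(o["ee_rot"]).as_matrix();T[:3,3]=o["tool_pos"]
    W=np.linalg.inv(T@f["tool_from_camera"]);f["rvec"]=cv2.Rodrigues(W[:3,:3])[0];f["tvec"]=W[:3,3]
    if name: cv2.imwrite(name,f["img"][:,:,::-1])
    pickle.dump(f,open("wrist.pkl","wb"));return f,o
def pose(o):
    R=Rn.from_rotvec(o["ee_rot"]).as_matrix()
    print("tcp",np.round(o["tool_pos"]*1000,1),"yaxis deg",round(np.degrees(np.arctan2(R[1,1],R[0,1])),1),"z",np.round(R[:,2],3),"q",np.round(o["joints"],2),"w",round(o["width"],4),"F",np.round(o["contact_force"],1),"g",o["grasp_force"],"t",o["clock"])
E
python3 - <<'E'
from h import *
from cell import manip
f,o=wframe(manip,"pics/w1.png");pose(o)
g=pickle.load(open("top.pkl","rb"))
for uv,z in(((146.5,253.4),.054),((146.5,253.4),.05),((226.5,253.3),.112),((267.3,254.3),.117)): print(np.round(ray(g,uv,z)*1000))
print(np.round(proj(f,[[.562,-.322,.068],[.562,-.322,.012],[.528,-.32+.04,.012]])))
E
```

```text
tcp [ 562.3 -321.3  180.7] yaxis deg 22.1 z [-0.001  0.    -1.   ] q [ 0.72  0.62 -0.39  1.57  0.27  1.01  0.63] w 0.0596 F [ 0.8 -0.5 -0.5] g 0.0 t 1.1
[[535. 321.  54.]]
[[535. 322.  50.]]
[[535. 135. 112.]]
[[533.  48. 117.]]
[[324. 226.]
 [325. 208.]
 [306. 148.]]
```

View pics/w1.png

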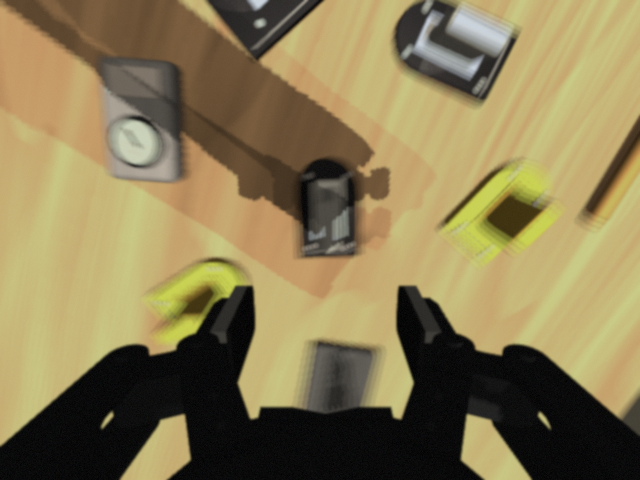

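The wrist view shows mag B at (328,208), about where I predicted (325,208), so I'll descend and grip.

apply_moves --targets '[[0.3,[0,0,-35],[0,0,0]],[0.3,[0,0,-35],[0,0,0]],[0.3,[0,0,-35],[0,0,0]],[0.3,[0,0,-28],[0,0,0]],[0.3,[0,0,-12],[0,0,0]],[1,[0,0,0],[0,0,0]],[1,[0,0,0],[0,0,0]],[1,[0,0,0],[0,0,0]],[1,[0,0,0],[0,0,0]],[1,[0,0,0],[0,0,0]]]' --squeeze 40

```text
clock: 2.15
tool_pos: [0.563, -0.3229, 0.038]
ee_rot: [1.761, 2.599, 0.0]
contact_force: [-1.5, 0.9, 7.1]
width: 0.0132
grasp_force: 44.5
```

apply_moves --targets '[[1,[0,0,45],[0,0,0]],[1,[0,0,45],[0,0,0]],[1,[0,10,45],[0,0,0]],[1,[0,30,45],[0,0,0]],[1,[-4,45,5],[0,0,-0.06]],[1,[-5,45,5],[0,0,-0.06]],[1,[-5,45,5],[0,0,-0.065]],[1,[-5,45,0],[0,0,-0.065]],[1,[-4,45,0],[0,0,-0.065]],[1,[-5,45,0],[0,0,-0.07]]]'

```text
clock: 3.15
tool_pos: [0.5336, -0.0128, 0.2284]
ee_rot: [2.23, 2.212, 0.001]
contact_force: [1.0, 0.8, -1.9]
width: 0.013
grasp_force: 43.2
```

apply_moves --targets '[[1,[0,40,0],[-0.08,0,0]],[1,[0,35,0],[-0.08,0,0]],[1,[0,30,-5],[-0.08,0,0]],[1,[0,5,-20],[-0.074,0,0]],[1,[0,0,0],[0,0,0]],[1,[0,0,0],[0,0,0]]]'

```text
clock: 3.75
tool_pos: [0.5337, 0.0952, 0.2028]
ee_rot: [2.057, 2.048, -0.325]
contact_force: [0.3, -1.3, -1.9]
width: 0.0133
grasp_force: 43.2
```

```bash
python3 - <<'E'
from h import *
from cell import manip
f,o=wframe(manip);pose(o)
g=manip.grab_frame("side");pickle.dump(g,open("side.pkl","wb"))
P=[[.535,.32,.03],[.535,.32-.188,.0918],[.535,.32-.268,.117]]
for k in (f,g): print(np.round(proj(k,P)))
a=f["img"][:,:];b=cv2.resize(g["img"][200:440,230:430],None,fx=2,fy=2)
cv2.imwrite("pics/w2.png",cv2.resize(np.hstack([a,b]),None,fx=.76,fy=.76)[:,:,::-1])
E
```

```text
tcp [533.7  95.2 202.8] yaxis deg -0.2 z [-0.001 -0.309 -0.951] q [-0.15  0.48 -0.38  1.78  0.5   1.12 -0.77] w 0.0133 F [ 0.3 -1.3 -1.9] g 43.176469802856445 t 3.75
[[ 325. -312.]
 [ 326.  128.]
 [ 326.  253.]]
[[317. 408.]
 [344. 308.]
 [354. 270.]]
```

View pics/w2.png

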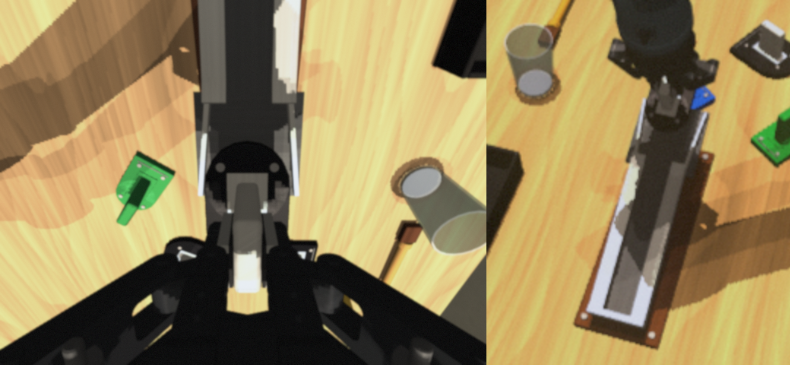

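The wrist view shows mag B held with its nose at about (248,150), over the apron (centre about column 249.5) and about 1–2 mm off centre. The side view agrees. I'll lower it now.

apply_moves --targets '[[1,[2,4,-20],[0,0,0]],[1,[0,3,-20],[0,0,0]],[1,[0,2,-15],[0,0,0]],[1,[0,0,-5],[0,0,0]],[1,[0,0,-1],[0,0,0]],[1,[0,0,-1],[0,0,0]],[1,[0,0,0],[0,0,0]]]'

```text
clock: 4.55
tool_pos: [0.5365, 0.1045, 0.1416]
ee_rot: [2.057, 2.046, -0.322]
contact_force: [-0.2, -0.0, -1.7]
width: 0.0132
grasp_force: 43.3
```

apply_moves --targets '[[1,[0,0,-1],[0,0,0]],[1,[0,0,-1],[0,0,0]],[1,[0,0,0],[0,0,0]]]'

```text
clock: 4.85
tool_pos: [0.5363, 0.1047, 0.1391]
ee_rot: [2.056, 2.046, -0.323]
contact_force: [0.4, 0.9, -1.1]
width: 0.0136
grasp_force: 43.5
```

apply_moves --targets '[[1,[0,0,-1],[0,0,0]],[1,[0,0,0],[0,0,0]]]'

```text
clock: 5.05
tool_pos: [0.5363, 0.1047, 0.139]
ee_rot: [2.056, 2.046, -0.324]
contact_force: [-2.4, -0.4, 9.1]
width: 0.0132
grasp_force: 44.6
```

apply_moves --targets '[[1,[0,0,-1],[0,0,0]],[1,[0,0,0],[0,0,0]]]'

```text
clock: 5.25
tool_pos: [0.5363, 0.1047, 0.139]
ee_rot: [2.056, 2.045, -0.324]
contact_force: [-5.8, 0.2, 15.9]
width: 0.0134
grasp_force: 45.7
```

apply_moves --targets '[[1,[0,0,-1],[0,0,0]],[1,[0,0,0],[0,0,0]]]'

```text
clock: 5.45
tool_pos: [0.5363, 0.1047, 0.139]
ee_rot: [2.056, 2.044, -0.324]
contact_force: [-8.1, 0.5, 24.8]
width: 0.0132
grasp_force: 46.8
```

The mag is resting on the apron floor (contact at z≈139). I'll unload it and slide down.

apply_moves --targets '[[1,[0,0,2.5],[0,0,0]],[1,[0,9.5,-3.1],[0,0,0]],[1,[0,9.5,-3.1],[0,0,0]],[1,[0,9.5,-3.1],[0,0,0]]]'

```text
clock: 5.85
tool_pos: [0.5371, 0.1329, 0.1299]
ee_rot: [2.056, 2.044, -0.323]
contact_force: [-0.1, -2.3, 8.7]
width: 0.0137
grasp_force: 44.5
```

apply_moves --targets '[[1,[0,9.5,-3.1],[0,0,0]],[1,[0,9.5,-3.1],[0,0,0]],[1,[0,9.5,-3.1],[0,0,0]],[1,[0,9.5,-3.1],[0,0,0]]]'

```text
clock: 6.25
tool_pos: [0.5372, 0.171, 0.1175]
ee_rot: [2.056, 2.044, -0.323]
contact_force: [-0.0, -2.4, 8.9]
width: 0.0136
grasp_force: 44.6
```

apply_moves --targets '[[1,[0,9.5,-3.1],[0,0,0]],[1,[0,9.5,-3.1],[0,0,0]],[1,[0,9.5,-3.1],[0,0,0]],[1,[0,9.5,-3.1],[0,0,0]]]'

```text
clock: 6.65
tool_pos: [0.5372, 0.209, 0.1052]
ee_rot: [2.056, 2.044, -0.323]
contact_force: [0.7, -2.2, 9.8]
width: 0.0135
grasp_force: 44.6
```

apply_moves --targets '[[1,[0,9.5,-3.1],[0,0,0]],[1,[0,9.5,-3.1],[0,0,0]],[1,[0,9.5,-3.1],[0,0,0]],[1,[0,9.5,-3.1],[0,0,0]],[1,[0,9.5,-3.1],[0,0,0]],[1,[0,9.5,-3.1],[0,0,0]],[1,[0,9.5,-3.1],[0,0,0]]]'

```text
clock: 7.35
tool_pos: [0.5373, 0.2755, 0.0836]
ee_rot: [2.056, 2.044, -0.323]
contact_force: [1.1, -2.9, 10.4]
width: 0.0134
grasp_force: 44.7
```

apply_moves --targets '[[1,[0,2.9,-0.9],[0,0,0]],[1,[0,2.9,-0.9],[0,0,0]],[1,[0,1.9,-0.6],[0,0,0]],[1,[0,0,0],[0,0,0]]]'

```text
clock: 7.75
tool_pos: [0.5369, 0.2835, 0.081]
ee_rot: [2.056, 2.045, -0.323]
contact_force: [0.6, -1.4, 7.1]
width: 0.0131
grasp_force: 44.5
```

apply_moves --targets '[[1,[0,1.9,-0.6],[0,0,0]],[1,[0,1.9,-0.6],[0,0,0]],[1,[0,0,0],[0,0,0]]]'

```text
clock: 8.05
tool_pos: [0.537, 0.2872, 0.0798]
ee_rot: [2.056, 2.045, -0.323]
contact_force: [0.7, -1.1, 7.3]
width: 0.0134
grasp_force: 44.4
```

apply_moves --targets '[[1,[0,1.9,-0.6],[0,0,0]],[1,[0,0,0],[0,0,0]]]'

```text
clock: 8.25
tool_pos: [0.537, 0.2878, 0.0797]
ee_rot: [2.055, 2.043, -0.326]
contact_force: [-0.6, -3.3, 11.5]
width: 0.0136
grasp_force: 44.9
```

apply_moves --targets '[[1,[0,1.9,-0.6],[0,0,0]],[1,[0,0,0],[0,0,0]]]'

```text
clock: 8.45
tool_pos: [0.5371, 0.288, 0.0797]
ee_rot: [2.055, 2.04, -0.329]
contact_force: [-2.6, -8.1, 17.8]
width: 0.0134
grasp_force: 45.6
```

It is home against the stop (y≈288, force rising). Now I'll ease off, release and retract along the channel normal.

apply_moves --targets '[[1,[0,-2.4,1.2],[0,0,0]],[0.4,[0,0,0],[0,0,0]],[0.4,[0,0,0],[0,0,0]],[0.4,[0,0,0],[0,0,0]],[0.4,[0,3,9.5],[0,0,0]],[0.4,[0,12,38],[0,0,0]],[0.4,[0,12,38],[0,0,0]],[0.4,[0,0,45],[0.1,0,0]],[0.4,[0,-40,20],[0.1,0,0]],[0.4,[0,-45,0],[0.114,0,0]]]'

```text
clock: 9.45
tool_pos: [0.5378, 0.2343, 0.2344]
ee_rot: [2.221, 2.222, 0.019]
contact_force: [1.4, -1.4, -0.7]
width: 0.0514
grasp_force: 0.0
```

```bash
python3 - <<'E'
from h import *
from cell import manip
pose(manip.get_obs())
g=manip.grab_frame("top");s=manip.grab_frame("side")
b=cv2.resize(s["img"][240:440,280:400],None,fx=3,fy=3)
a=cv2.resize(g["img"][200:320,130:290],(400,300))
c=np.zeros((600,760,3),np.uint8);c[:,:360]=b;c[:300,360:]=a;
c[300:,360:]=cv2.resize(g["img"][190:310,320:480],(400,300))
cv2.imwrite("pics/m3.png",c[:,:,::-1])
E
```

```text
tcp [537.8 234.3 234.4] yaxis deg 0.0 z [ 0.009  0.008 -1.   ] q [-0.09  0.47 -0.53  1.7   0.27  1.03 -0.71] w 0.0514 F [ 1.4 -1.4 -0.7] g 0.0 t 9.45
```

View pics/m3.png

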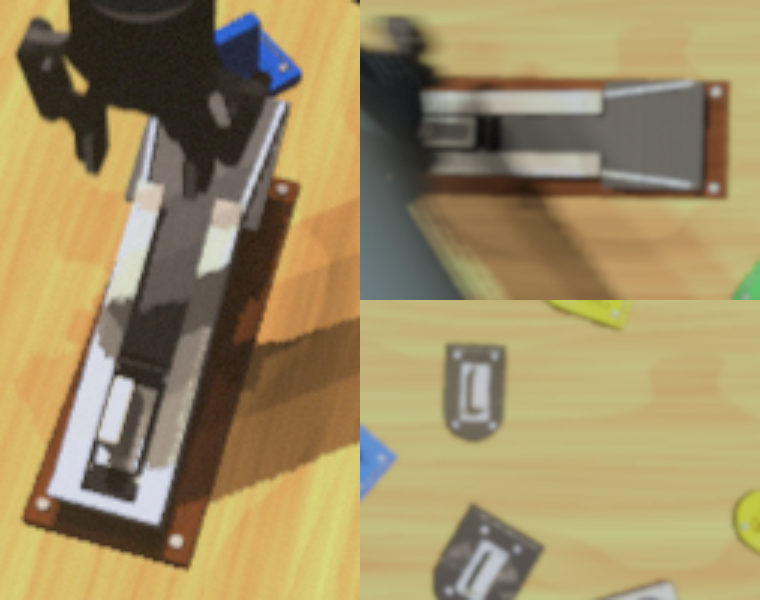

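Mag B is home under the lips against the stop, and mag A is undisturbed at (604,-167). I'll go there.

apply_moves --targets '[[0.3,[6,-40,0],[0,0,0.145]],[0.3,[7,-40,0],[0,0,0.145]],[0.3,[7,-40,0],[0,0,0.145]],[0.3,[7,-40,0],[0,0,0.145]],[0.3,[6,-40,0],[0,0,0.145]],[0.3,[7,-40,0],[0,0,0.145]],[0.3,[7,-40,0],[0,0,0.145]],[0.3,[6,-40,0],[0,0,0.145]],[0.3,[6,-40,0],[0,0,0.145]],[0.3,[7,-41,0],[0,0,0.145]]]'

```text
clock: 10.55
tool_pos: [0.6022, -0.1719, 0.23]
ee_rot: [-0.188, -3.136, 0.001]
contact_force: [0.9, -0.3, -0.5]
width: 0.0598
grasp_force: 0.0
```

apply_moves --targets '[[0.3,[0,0,-15],[0,0,0.068]],[0.3,[0,0,-15],[0,0,0]],[0.3,[0,0,0],[0,0,0]]]'

```text
clock: 10.85
tool_pos: [0.6005, -0.1691, 0.1972]
ee_rot: [-0.091, -3.136, -0.002]
contact_force: [-1.0, 0.6, 0.2]
width: 0.0597
grasp_force: 0.0
```

```bash
python3 - <<'E'
from h import *
from cell import manip
f,o=wframe(manip,"pics/w4.png");pose(o)
print(np.round(proj(f,[[.604,-.167,.068],[.604,-.167,.012],[.559,-.165,.012]])))
E
```

```text
tcp [ 600.5 -169.1  197.2] yaxis deg 86.7 z [-0.004  0.002 -1.   ] q [ 0.71  0.65 -0.74  1.61  0.48  1.08  1.35] w 0.0597 F [-1.   0.6  0.2] g 0.0 t 10.85
[[329. 225.]
 [328. 208.]
 [328. 159.]]
```

View pics/w4.png

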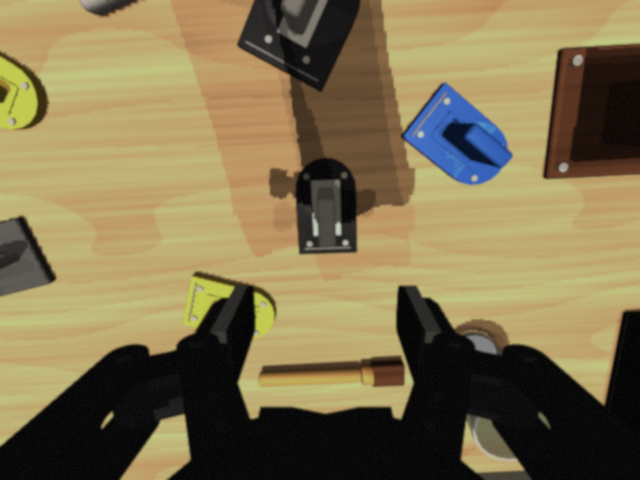

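Mag A is centred at (327,206), against a prediction of (328,208). I'll descend and grip.

apply_moves --targets '[[0.3,[3,2,-40],[0,0,0]],[0.3,[0,0,-40],[0,0,0]],[0.3,[0,0,-40],[0,0,0]],[0.3,[0,0,-29],[0,0,0]],[0.3,[0,0,-10],[0,0,0]],[1,[0,0,0],[0,0,0]],[1,[0,0,0],[0,0,0]],[1,[0,0,0],[0,0,0]],[1,[0,0,0],[0,0,0]],[1,[0,0,0],[0,0,0]]]' --squeeze 40

```text
clock: 11.9
tool_pos: [0.6067, -0.1687, 0.0427]
ee_rot: [0.091, 3.137, -0.001]
contact_force: [-0.3, 1.3, 8.0]
width: 0.0133
grasp_force: 42.9
```

apply_moves --targets '[[1,[0,0,45],[0,0,0]],[1,[0,0,49],[0,0,0]],[1,[0,0,49],[0,0,0]],[1,[0,0,49],[0,0,0]],[1,[-6,25,0],[0,0,-0.14]],[1,[-6,25,0],[0,0,-0.14]],[1,[-6,25,0],[0,0,-0.14]],[1,[-6,25,0],[0,0,-0.14]],[1,[-7,25,0],[0,0,-0.14]],[1,[-7,25,0],[0,0,-0.14]]]'

```text
clock: 12.9
tool_pos: [0.5665, -0.0176, 0.2331]
ee_rot: [1.371, 2.826, 0.0]
contact_force: [0.6, 0.1, -0.7]
width: 0.0135
grasp_force: 41.7
```

apply_moves --targets '[[1,[-7,25,0],[0,0,-0.14]],[1,[-7,25,0],[0,0,-0.14]],[1,[-7,25,0],[0,0,-0.14]],[1,[-7,25,0],[0,0,-0.14]],[1,[-3,23,0],[0,0,-0.113]],[1,[0,0,0],[-0.1,0,0]],[1,[0,0,0],[-0.1,0,0]],[1,[0,0,0],[-0.114,0,0]],[1,[0,0,0],[0,0,0]]]'

```text
clock: 13.8
tool_pos: [0.535, 0.1093, 0.2322]
ee_rot: [2.045, 2.061, -0.323]
contact_force: [0.3, 1.7, -1.9]
width: 0.0132
grasp_force: 41.6
```

```bash
python3 - <<'E'
from h import *
from cell import manip
f,o=wframe(manip,"pics/w5.png");pose(o)
E
```

```text
tcp [535.  109.3 232.2] yaxis deg 0.4 z [ 0.002 -0.307 -0.952] q [-0.13  0.46 -0.44  1.74  0.5   1.2  -0.77] w 0.0132 F [ 0.3  1.7 -1.9] g 41.62065088748932 t 13.8
```

View pics/w5.png

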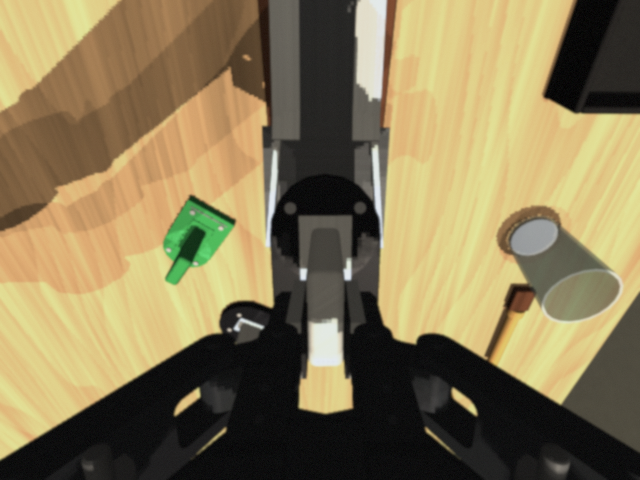

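Mag A is held straight, with its nose at (325,178) over the apron (walls at columns 268 and 381). I'll lower it to just above the known contact height.

apply_moves --targets '[[1,[2,-3,-30],[0,0,-0.007]],[1,[0,0,-30],[0,0,0]],[1,[0,0,-20],[0,0,0]],[1,[0,0,-5],[0,0,0]],[1,[0,0,-2],[0,0,0]],[1,[0,0,0],[0,0,0]]]'

```text
clock: 14.45
tool_pos: [0.5387, 0.1008, 0.1464]
ee_rot: [2.062, 2.044, -0.324]
contact_force: [-0.8, 0.9, -1.5]
width: 0.0132
grasp_force: 41.6
```

apply_moves --targets '[[1,[0,0,-1.5],[0,0,0]],[1,[0,0,0],[0,0,0]]]'

```text
clock: 14.65
tool_pos: [0.539, 0.1015, 0.1451]
ee_rot: [2.059, 2.044, -0.323]
contact_force: [1.0, -0.2, 3.0]
width: 0.0134
grasp_force: 42.1
```

apply_moves --targets '[[1,[-2,0,0],[0,0,0]],[1,[0,9.5,-3.1],[0,0,0]],[1,[0,9.5,-3.1],[0,0,0]],[1,[0,9.5,-3.1],[0,0,0]]]'

```text
clock: 15.05
tool_pos: [0.5368, 0.1294, 0.136]
ee_rot: [2.059, 2.042, -0.326]
contact_force: [-0.4, -2.5, 9.2]
width: 0.0132
grasp_force: 43.0
```

apply_moves --targets '[[1,[0,9.5,-3.1],[0,0,0]],[1,[0,9.5,-3.1],[0,0,0]],[1,[0,0,0],[0,0,0]]]'

```text
clock: 15.35
tool_pos: [0.5363, 0.1508, 0.1291]
ee_rot: [2.058, 2.047, -0.323]
contact_force: [-0.2, 1.6, 5.4]
width: 0.0131
grasp_force: 42.7
```

Sliding freely. Contact with the first is expected near y≈204.

apply_moves --targets '[[1,[0,9.5,-3.1],[0,0,0]],[1,[0,9.5,-3.1],[0,0,0]],[1,[0,9.5,-3.1],[0,0,0]],[1,[0,9.5,-3.1],[0,0,0]],[1,[0,4.8,-1.5],[0,0,0]],[1,[0,2.9,-0.9],[0,0,0]],[1,[0,0,0],[0,0,0]]]'

```text
clock: 16.05
tool_pos: [0.5366, 0.1947, 0.1148]
ee_rot: [2.059, 2.044, -0.325]
contact_force: [0.6, -1.0, 8.7]
width: 0.013
grasp_force: 42.9
```

apply_moves --targets '[[1,[0,1.9,-0.6],[0,0,0]],[1,[0,1.9,-0.6],[0,0,0]],[1,[0,0,0],[0,0,0]]]'

```text
clock: 16.35
tool_pos: [0.5367, 0.1979, 0.1137]
ee_rot: [2.059, 2.043, -0.326]
contact_force: [0.0, -1.9, 8.9]
width: 0.0132
grasp_force: 42.9
```

apply_moves --targets '[[1,[0,1.9,-0.6],[0,0,0]],[1,[0,1.9,-0.6],[0,0,0]],[1,[0,0,0],[0,0,0]]]'

```text
clock: 16.65
tool_pos: [0.5368, 0.1992, 0.1134]
ee_rot: [2.058, 2.039, -0.331]
contact_force: [-2.2, -6.9, 16.6]
width: 0.0131
grasp_force: 43.7
```

apply_moves --targets '[[1,[0,2.9,-0.7],[0,0,0]],[1,[0,0,0],[0,0,0]]]'

```text
clock: 16.85
tool_pos: [0.5369, 0.1996, 0.1135]
ee_rot: [2.057, 2.035, -0.336]
contact_force: [-3.5, -12.2, 23.5]
width: 0.0132
grasp_force: 44.5
```

Solid contact. Ease off, release, retract and look.

apply_moves --targets '[[1,[0,-4,1.8],[0,0,0]],[0.4,[0,0,0],[0,0,0]],[0.4,[0,0,0],[0,0,0]],[0.4,[0,0,0],[0,0,0]],[0.4,[0,3,9.5],[0,0,0]],[0.4,[0,12,38],[0,0,0]],[0.4,[0,12,38],[0,0,0]],[0.4,[0,-30,40],[0.1,0,0]],[0.4,[0,-45,15],[0.1,0,0]],[0.4,[0,-45,0],[0.114,0,0]]]'

```text
clock: 17.85
tool_pos: [0.538, 0.1106, 0.2569]
ee_rot: [2.222, 2.218, 0.01]
contact_force: [1.1, -1.3, -0.9]
width: 0.0511
grasp_force: 0.0
```

apply_moves --targets '[[0.4,[0,-45,0],[0,0,0]],[0.4,[0,-45,0],[0,0,0]],[0.4,[0,-45,0],[0,0,0]],[0.4,[0,-45,0],[0,0,0]],[0.4,[0,-45,0],[0,0,0]],[0.4,[0,0,0],[0,0,0]]]'

```text
clock: 18.45
tool_pos: [0.5354, -0.1238, 0.2531]
ee_rot: [2.238, 2.202, -0.009]
contact_force: [0.2, -0.4, 0.0]
width: 0.0511
grasp_force: 0.0
```

```bash
python3 - <<'E'
from h import *
from cell import manip
pose(manip.get_obs())
g=manip.grab_frame("top");s=manip.grab_frame("side")
b=cv2.resize(s["img"][240:440,280:400],None,fx=3,fy=3)
a=cv2.resize(g["img"][200:320,130:290],(400,300))
c=np.zeros((600,760,3),np.uint8);c[:,:360]=b;c[:300,360:]=a;c[300:,360:]=cv2.resize(g["img"],(400,300))
cv2.imwrite("pics/m6.png",c[:,:,::-1])
E
```

```text
tcp [ 535.4 -123.8  253.1] yaxis deg -0.9 z [-0.003 -0.006 -1.   ] q [ 0.49  0.38 -0.45  1.76  0.19  1.04 -0.04] w 0.0511 F [ 0.2 -0.4  0. ] g 0.0 t 18.45
```

View pics/m6.png

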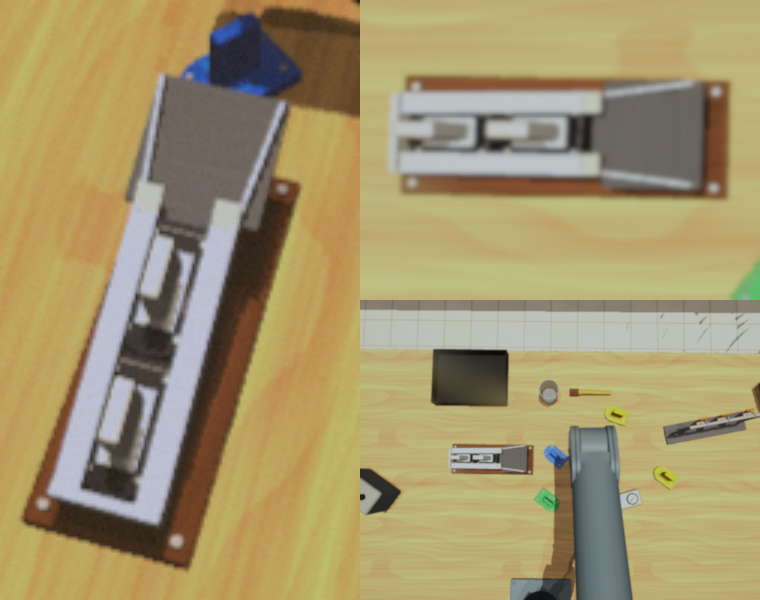

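The first magazine is at the stop (nose at (108,495)) and the second is close up behind it, both under the lips. Everything else visible is in place. Handing in.

```bash
python3 -c "
from cell import manip
print(manip.finish_job())"
```

```text
the job is handed in; nothing more can be done
None
```

Both narrow magazines are in the rail nose first, one against the end stop and the other close up behind it. Both are released, nothing else was moved, and I handed the job in at about 18.5 s.

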